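# Free the childproof medicine drawer with the release pin

### The arm

A 6-joint arm with a two-finger parallel gripper is mounted at the origin on the work surface. World frame = base frame: x ahead of the robot, y to its left, z up, the work surface at z = 0. Lengths are in m, angles in rad, forces in N, time in s.
With the tool pointing down it reaches from about 0.25 to 0.725 m from the base axis. Payload 4 kg.
Tool frame: the origin (TCP) lies between the finger pads; the fingertips stand 11 mm ahead of it and the grasp point (between the pads) lies 8 mm behind it (bot.tip_extent is the distance from the TCP to the fingertips, in m); z points along the fingers, y is the line along which they close (so a half turn about z gives the same grasp; the last joint's range is limited). The gripper opens to 85 mm and grips with 20 to 120 N. Pads are 22 mm wide; open, the fingers measure 114 mm over their backs; the gripper's body (76 mm by 85 mm) begins 54 mm behind the grasp point. The pads swing forward as they close: fully open they stand 13 mm farther back than shut.
Start: joints at [-1.247, 0.241, 0.005, 1.335, 0, 1.571], TCP at [0.159, -0.474, 0.242] pointing down, gripper open.
Joint ranges: [-2.72, 2.72], [-1.05, 1.87], [-1.09, 1.28], [-1.99, 2.15], [-1.42, 1.44], [-3.14, 3.14]. Speed limits (rad/s): [2.79, 2.79, 3.14, 3.14, 3.14, 3.14].

### API

Orientations are given as a unit quaternion [x, y, z, w].
In Python, from workcell import bot gives the robot as it stands. The module is installed in compiled form; this text tells all that it offers.
- The arm moves only by the tool drive_tool, never from a script. Its argument "rows" is a list of rows, each an object of numbers: "dx", "dy", "dz": the shift along the tool's x, y, z in units of 50 mm (1.0 is 50 mm); "wx", "wy", "wz": the turn, a rotation vector about the tool's x, y, z in units of 5 degrees (1.0 is 5 degrees); "hand": the finger opening in mm, from 0 to 85.4. A call has 1 to 20 rows; each row is the pose to reach, as a shift and turn from the pose commanded when the call began, along the tool's axes at that moment; what a row does not reach only later rows make up. A row lasts 1/10 s, in which the tool goes at most 50 mm and 8.59 degrees, less where a joint would pass 70% of its speed; a pose out of reach is approached as far as the arm can. A call with a gripper value outside its range is refused whole. The fingers move at their own pace and stop on an object; the grip force is fixed at half the most. Time passes only in rows, so rows that repeat a pose let the fingers close. It gives the time, the measured TCP pose, the force, the opening and the grip force at its end, in the units of the state.
- bot.get_obs(): the state, without advancing time (a new reading comes with each control period).
- bot.camera(name): name is "side" or "top" or "wrist"; returns the picture (420x560x3 uint8, red, green, blue); there is no depth.
- bot.get_calibration(name): a dict with "vfov" (degrees; the focal length in pixels is half the picture's height over the tangent of half this angle, whatever the lens; pixels are square), "cx", "cy" (the principal point, pixels), "origin" and "rotation" of the camera in the world; the wrist camera has in their place "mount" (4x4, takes a point from camera to tool coordinates, whose origin is the TCP and whose axes are the flange's). Camera axes: x right, y up, looking along -z (the intrinsics and any distortion apply to the point x, -y, -z); pixel columns grow to the right and rows downward; lengths in m; the calibration is good to about 2 mm. A picture is of the moment at which its call begins: read the wrist's pose just before it. get_calibration takes no time and is no camera call.
- bot.job_done(): hands the job in; it is judged then, once.
Trained networks look in the newest picture that a camera, given by its name, has taken for a name from the list of things; names that differ only in an ending like _2 or _b are one class to them, and where a whole thing is asked for, a point or a joint stands for the part that bears it (a point fixed in the world has none). Each returns a list of dicts, best first, with "score" (0 to 1); they miss things now and then, are a little off and sometimes report something else, mostly with a low value. They report only what shows in the picture. A call takes as long as a camera call. They do not tell look-alikes from the thing itself.
- bot.look_for(camera, thing): "extent" ([centre column, centre row, width, height] in pixels, round what is visible of it).
- bot.outline_of(camera, thing): "region" (420x560 bool, what is visible of it) and "extent" ([centre column, centre row, width, height] in pixels, round what is visible of it).
The state is a dict: "clock": time; "joint_pos": joint angles; "joint_vel": joint speeds; "tau": joint torques, N m; "eef_pos": TCP position; "tool_rot": TCP orientation; "ft_force": force on the tool from outside, world axes, zero at the start; "ft_torque": the same for the moment, N m; "grip_width": finger opening in m; "grasp_force": force on a finger pad.
Only numpy, scipy, OpenCV 4.12 (cv2) and the standard library are available. Lean on these libraries where they do the work, as an engineer would, in place of code of your own. Each camera call takes 0.05 s, during which the arm holds its last target. There are 200 camera calls.

### The job

The medicine chest's drawer is held shut by a hidden childproof catch. Take the release pin from its oak stand, feel it through the small hole in the brass plate on top of the chest and gently push the catch down until the drawer springs fully open, then stand the pin fully home, upright, in its oak stand again. Never force the pin, and leave everything else where it is.

Things in the scene. Friction and masses are not known exactly. Their poses are not given: they have to be found in the camera images.
- chest: Oak medicine chest, fixed on the counter, top 210 by 280 mm. Origin: centre of its underside; z up; the drawer front faces its own -x. The oak top's upper face is at z = 130 mm; on it a brass plate 64 (x) by 52 (y) by 3 mm with a small hole. More than 30 N between the pin and the chest (plate, wood or catch) spoils it.
- plate_mid (a point): Where the 8 mm round hole in the brass plate should be, at the plate's upper face: x -22, y 0, z 133 mm on the chest, axes as the chest's. The plate was screwed on by hand: the hole (always the plate's middle) is really up to 6 mm off this point in x and up to 6 mm in y, so it must be felt for or seen. Under the 3 mm plate the wood is cut away 26 mm square about this point, and empty.
- catch_top (a point): Top of the hidden catch, a springy nylon arm 24 mm wide in y, 24 mm below plate_mid; the pin's tip meets it there, whichever way the hole is off. It resists with about 3 to 4 N at first and 5 to 7 N when it lets go, the tip 6 to 8 mm farther down; 9 to 11 mm down it meets a hard stop. Keep it down until the drawer is at least 10 mm out.
- drawer (a joint): How far the chest's drawer is out, in m: 0 = shut and hooked, 0.055 = fully open. It slides towards the chest's -x. Once the catch lets go, a spring drives it out by itself against a damper in about 1.5 s; it needs that much free space in front and cannot be pulled open while hooked.
- pin: Release pin, 60 g: a steel shank 6 mm thick and 50 mm long with a flat, slightly chamfered end; a steel collar 22 mm wide and 4 mm thick; a square black handle 14 by 14 by 44 mm. Origin: centre of the shank's end; z runs up the pin (collar z = 50 to 54 mm, handle z = 54 to 98 mm), x and y square to the handle's sides. It starts upright in the stand, its collar on the block.
- pin_tip (a point): Centre of the flat lower end of the pin's shank (5 mm wide there, 6 mm from 1 mm up); axes as the pin's.
- stand: Oak block 70 by 70 mm and 60 mm tall, fixed to the counter. Origin: centre of its underside, z up. In the middle of its top is an upright hole of 9 mm diameter, 56 mm deep, in which the pin stands: fully home, the collar rests on the block and the pin's tip is 10 mm above the origin.
- stand_hole (a point): Centre of the mouth of the stand's hole, at the block's top, 60 mm above the counter.
- cup: White porcelain cup with a handle, 76 mm wide, 80 mm tall, loose; origin: centre of its underside. A bystander.
- bottle: Amber bottle with a black cap, 56 mm wide, 125 mm tall, loose; origin: centre of its underside. A bystander.
- comb: Black comb 160 by 32 by 4 mm lying flat, loose; origin: its middle, underside. A bystander.
- denture_case: White plastic denture case with a press-button latch, 82 by 74 by 44 mm, loose; origin: centre of its underside. A bystander.
- tweezers: Metal tweezers 95 mm long, 8 mm high, lying on the rear half of the chest's top, loose; origin: its middle, underside. A bystander.
- nail_brush: Wooden nail brush 90 by 38 by 27 mm, bristles down, loose; origin: centre of its underside. A bystander.
- jar: White cream jar 60 mm wide, 50 mm tall, behind the chest, loose; origin: centre of its underside. A bystander.
There are look-alikes about, which are no part of the job. There is more than one size of the stand; the one meant has the size given above.

How it is judged:
By the outcome, as a careful person would: the job done as asked, in the order asked, and still so for the second after the job is handed in, with the robot touching nothing.
It also fails if it takes over 72 s, if anything falls off the work surface, if the arm or the gripper's body presses on something with over 40 N, if the wrist force passes 120 N, or if a joint passes its speed limit or range.

## Working session

There is one attempt and no reset: what is moved stays moved. The work goes in short steps, Python scripts to look and compute and a tool call to move; the robot and the scene stay as the last step left them, time stands still between calls to the robot, and variables do not carry over. Pictures are saved under pics/ and viewed, at most 10 in all, crops included, and the job is handed in when it is done.

Besides the shell and the picture viewer there is one more tool, called after "Emit:" as a command line: name --argument value ..., lists and objects as JSON in quotes. drive_tool: Moves the arm, as the interface text tells. Its arguments: {"type":"object","properties":{"rows":{"type":"array","items":{"type":"object","properties":{"dx":{"type":"number"},"dy":{"type":"number"},"dz":{"type":"number"},"wx":{"type":"number"},"wy":{"type":"number"},"wz":{"type":"number"},"hand":{"type":"number"}}}}},"required":["rows"]}

```bash
mkdir -p pics; cat > h.py <<'E'
import numpy as np, cv2
from workcell import bot
from scipy.spatial.transform import Rotation as R
def snap(c,f=None):
    o=bot.get_obs(); im=bot.camera(c)
    if f: cv2.imwrite('pics/'+f,im[:,:,::-1])
    return im,o
def cam(c,o=None):
    k=bot.get_calibration(c); f=210/np.tan(np.radians(k['vfov'])/2)
    if 'mount' in k:
        M=np.array(k['mount']); q=R.from_quat(o['tool_rot']).as_matrix()
        Rm=q@M[:3,:3]; t=q@M[:3,3]+np.array(o['eef_pos'])
    else: Rm=np.array(k['rotation']); t=np.array(k['origin'])
    return k,f,Rm,t
def ray(c,u,v,z,o=None):
    k,f,Rm,t=cam(c,o)
    d=Rm@np.array([(u-k['cx'])/f,-(v-k['cy'])/f,-1])
    return t+d*(z-t[2])/d[2]
def proj(c,p,o=None):
    k,f,Rm,t=cam(c,o); q=Rm.T@(np.array(p)-t)
    return k['cx']+f*q[0]/-q[2], k['cy']-f*q[1]/-q[2]
E
python3 - <<'E'
from h import *
for c in ['top','side','wrist']:
    k=bot.get_calibration(c); print(c,{a:np.round(b,3).tolist() if not isinstance(b,str) else b for a,b in k.items()})
im1,_=snap('top','top.png'); im2,o=snap('side','side.png')
print(o)
for n in ['chest','pin','stand','plate_mid','cup','bottle','tweezers']:
    for c in ['top','side']:
        print(n,c,[(np.round(d['extent']).tolist(),round(d['score'],2)) for d in bot.look_for(c,n)])
E
```

```text
top {'vfov': 46.84, 'cx': 280.889, 'cy': 212.121, 'origin': [0.409, -0.009, 1.628], 'rotation': [-0.05, 0.044, 0.712, -0.699]}
side {'vfov': 47.593, 'cx': 279.76, 'cy': 206.875, 'origin': [0.329, -0.94, 0.836], 'rotation': [0.444, -0.059, -0.124, 0.885]}
wrist {'vfov': 65.307, 'cx': 278.567, 'cy': 207.14, 'mount': [[0.0, 0.958, 0.287, 0.074], [1.0, -0.0, 0.001, 0.0], [0.001, 0.287, -0.958, -0.132], [0.0, 0.0, 0.0, 1.0]]}
{'clock': 0.05, 'joint_pos': array([-1.24703854e+00,  2.41409759e-01,  3.75332910e-03,  1.33521021e+00,
       -2.19898262e-05,  1.57077222e+00]), 'joint_vel': array([ 3.54672592e-04, -1.40087953e-03,  1.62070900e-03,  4.38710957e-04,
       -2.03748990e-04,  1.65553894e-05]), 'tau': array([-6.31788243e-04, -3.73493207e+01,  2.53292137e+01,  1.09666088e-02,
       -8.83604503e-05, -3.71695123e-06]), 'eef_pos': array([ 0.15886885, -0.47345699,  0.24142565]), 'tool_rot': array([ 9.86923726e-01,  1.61184638e-01, -1.77677815e-04, -1.01985224e-03]), 'ft_force': array([-0.72928482,  0.22793474, -0.70306933]), 'ft_torque': array([-0.00598196,  0.00882985,  0.01766494]), 'gr
[... 247 characters left out ...]
top [([352.0, 245.0, 17.0, 18.0], 0.84), ([390.0, 258.0, 18.0, 22.0], 0.81), ([181.0, 212.0, 22.0, 16.0], 0.62), ([313.0, 209.0, 11.0, 3.0], 0.16)]
stand side [([282.0, 304.0, 27.0, 30.0], 0.84), ([272.0, 346.0, 36.0, 56.0], 0.73)]
plate_mid top [([292.0, 233.0, 91.0, 74.0], 0.82), ([293.0, 164.0, 16.0, 19.0], 0.49)]
plate_mid side [([199.0, 175.0, 36.0, 35.0], 0.68), ([278.0, 229.0, 111.0, 116.0], 0.61)]
cup top [([185.0, 277.0, 31.0, 32.0], 0.96)]
cup side [([274.0, 228.0, 113.0, 116.0], 0.69)]
bottle top [([182.0, 213.0, 17.0, 21.0], 0.85)]
bottle side [([357.0, 229.0, 23.0, 24.0], 0.69), ([266.0, 156.0, 18.0, 41.0], 0.59)]
tweezers top [([306.0, 208.0, 16.0, 4.0], 0.44)]
tweezers side []
```

```bash
sed -i "s/Rm=np.array(k\['rotation'\]);/Rm=R.from_quat(k['rotation']).as_matrix();/" h.py
python3 - <<'E'
import cv2,numpy as np
a=cv2.imread('pics/top.png')[110:350,120:440]; b=cv2.imread('pics/side.png')[110:400,140:460]
a=cv2.resize(a,(800,600),interpolation=3); cv2.imwrite('pics/topc.png',a)
cv2.imwrite('pics/sidec.png',cv2.resize(b,(660,598),interpolation=3))
E
```

```text
(no output)
```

View pics/topc.png

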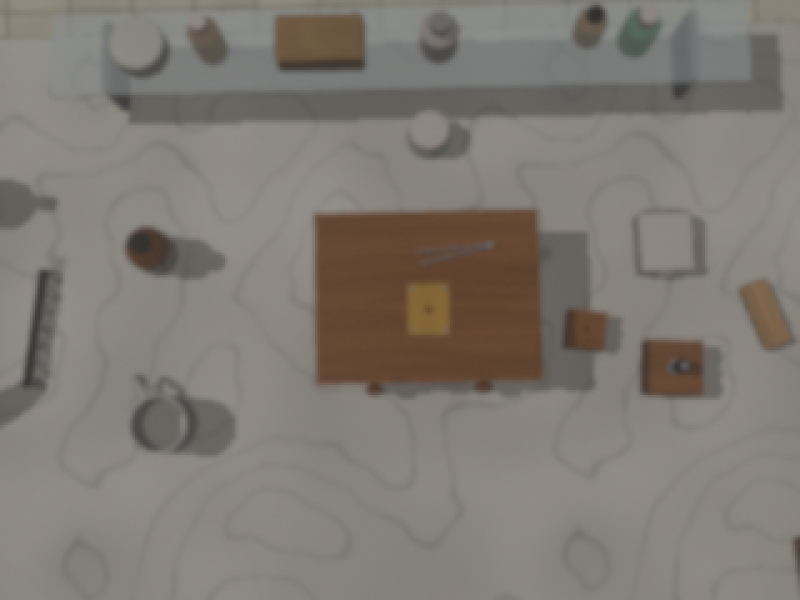

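View pics/sidec.png

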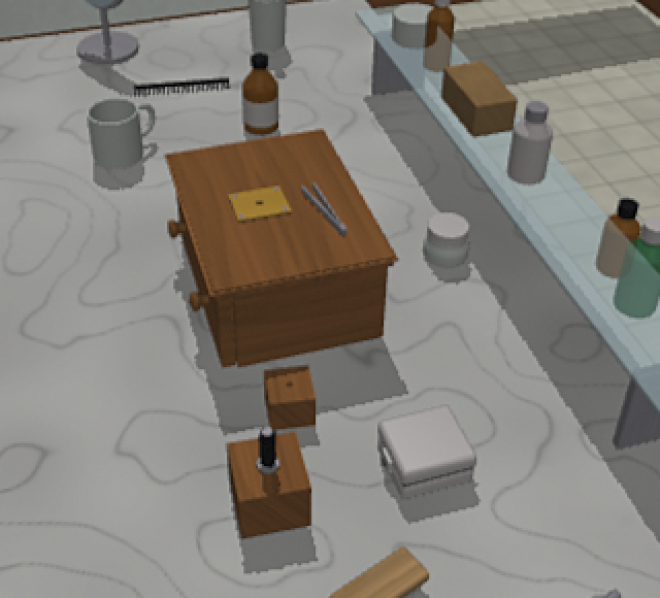

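Two stands: the larger block with the pin at top px ≈(389,257) / side (270,346), and a smaller empty block at top px ≈(354,242) / side (282,304). The larger holds the pin and looks like the 70 mm one; now I measure it.

```bash
python3 - <<'E'
from h import *
im=cv2.imread('pics/top.png'); 
snap('top')
def quad(n,z,pick=None):
    for d in bot.outline_of('top',n)[:3]:
        m=d['region'].astype(np.uint8); r=cv2.minAreaRect(np.argwhere(m)[:,::-1].astype(np.float32))
        P=np.array([ray('top',u,v,z) for u,v in cv2.boxPoints(r)])[:,:2]
        print(n,np.round(r[0],1),round(d['score'],2),'ctr',P.mean(0).round(4),'sides',np.linalg.norm(P[1]-P[0]).round(4),np.linalg.norm(P[2]-P[1]).round(4),'ang',np.degrees(np.arctan2(*(P[1]-P[0])[::-1])).round(1))
quad('stand',.06); quad('chest',.13)
# plate by colour
h=cv2.cvtColor(im,cv2.COLOR_BGR2HSV); m=((h[...,0]>18)&(h[...,0]<32)&(h[...,1]>110)).astype(np.uint8)
m[:, :270]=0;m[:,315:]=0;m[:215]=0;m[255:]=0
r=cv2.minAreaRect(np.argwhere(m)[:,::-1].astype(np.float32)); P=np.array([ray('top',u,v,.133) for u,v in cv2.boxPoints(r)]);print('plate',r,P.mean(0),np.linalg.norm(P[1]-P[0]),np.linalg.norm(P[2]-P[1]))
# corners seen in crop -> px
for u,v in [(316,215),(537,210),(541,381),(317,383)]:
    print('chest corner',ray('top',120+u/2.5,110+v/2.5,.13).round(4))
for u,v in [(643,341),(703,341),(704,396),(642,396)]: print('stand c',ray('top',120+u/2.5,110+v/2.5,.06).round(4))
for u,v in [(428,309)]: print('hole',ray('top',120+u/2.5,110+v/2.5,.133).round(4))
print('side pin top',ray('side',140+267/2.0625,110+430/2.0625,.108))
print('side hole',ray('side',140+260/2.0625,110+203/2.0625,.133))
print('collar side',ray('side',140+267/2.0625,110+465/2.0625,.062))
E
```

```text
stand [353.2 241.9] 0.78 ctr [ 0.5179 -0.2305] sides 0.0522 0.0538 ang -7.2
stand [388.  256.5] 0.57 ctr [ 0.4689 -0.3405] sides 0.0773 0.0738 ang -91.1
chest [290.2 230.4] 0.7 ctr [ 0.5536 -0.0269] sides 0.2843 0.2246 ang -89.8
plate ((290.5, 233.0), (16.0, 13.0), 90.0) [ 0.54423623 -0.02760623  0.133     ] 0.04029784780481039 0.049645814249619745
chest corner [0.6634 0.1081 0.13  ]
chest corner [ 0.6642 -0.1689  0.13  ]
chest corner [ 0.4511 -0.1667  0.13  ]
chest corner [0.4539 0.1087 0.13  ]
stand c [ 0.502  -0.3073  0.06  ]
stand c [ 0.5005 -0.3845  0.06  ]
stand c [ 0.43   -0.3822  0.06  ]
stand c [ 0.4315 -0.3028  0.06  ]
hole [ 0.5423 -0.0297  0.133 ]
side pin top [ 0.47244333 -0.34466379  0.108     ]
side hole [ 0.54731512 -0.03036962  0.133     ]
collar side [ 0.47049914 -0.34868757  0.062     ]
```

Emit:
drive_tool --rows '[{"dx": 1, "wz": 0.5}, {"dx": 2, "wz": 1}, {"dx": 3, "dy": -0.2, "wz": 1.7}, {"dx": 4, "dy": -0.3, "wz": 2.4}, {"dx": 5, "dy": -0.4, "wz": 3}, {"dx": 6, "dy": -0.45, "wz": 3.5}, {"dx": 6.69, "dy": -0.46, "dz": 0.4, "wz": 3.71}, {"dx": 6.69, "dy": -0.46, "dz": 0.84, "wz": 3.71}, {"dx": 6.69, "dy": -0.46, "dz": 0.84, "wz": 3.71}, {"dx": 6.69, "dy": -0.46, "dz": 0.84, "wz": 3.71}, {"dx": 6.69, "dy": -0.46, "dz": 0.84, "wz": 3.71}, {"dx": 6.69, "dy": -0.46, "dz": 0.84, "wz": 3.71}]'

```text
invalid input at $.rows[0]: expected keys dx, dy, dz, wx, wy, wz, hand
```

```bash
python3 - <<'E'
from h import *
im,o=snap('wrist','w1.png'); print(o['clock'],o['eef_pos'],o['tool_rot'],R.from_quat(o['tool_rot']).as_matrix().round(3).tolist())
for n in ['pin','stand']:
    for d in bot.look_for('wrist',n): print(n,np.round(d['extent'],1),d['score'])
print([np.round(proj('wrist',p,o),1) for p in [(.469,-.345,.06),(.469,-.345,.108)]])
E
```

```text
0.95 [ 0.15907919 -0.47401182  0.2423251 ] [ 9.86923516e-01  1.61189246e-01 -6.20223313e-07  1.34554766e-05] [[0.948, 0.318, 0.0], [0.318, -0.948, -0.0], [-0.0, 0.0, -1.0]]
[array([ 244.4, -286.4]), array([ 235.5, -387.5])]
```

View pics/w1.png

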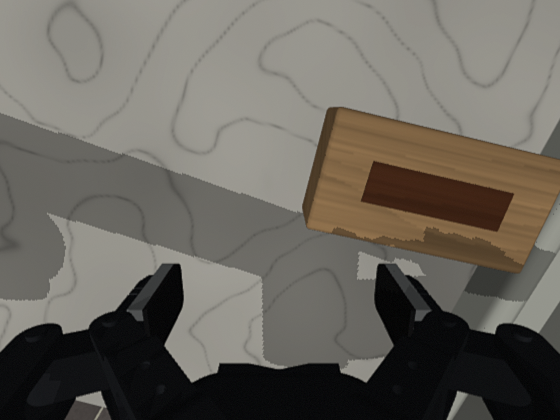

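The move was refused (all keys are needed), so the picture shows the start: a wooden box ahead-right of the fingers. I'll rise first, then go.

Emit:
drive_tool --rows '[{"dx": 0, "dy": 0, "dz": -1, "wx": 0, "wy": 0, "wz": 0, "hand": 85}, {"dx": 0.5, "dy": 0, "dz": -2, "wx": 0, "wy": 0, "wz": 0.5, "hand": 85}, {"dx": 1.4, "dy": -0.1, "dz": -2, "wx": 0, "wy": 0, "wz": 1, "hand": 85}, {"dx": 2.3, "dy": -0.2, "dz": -2, "wx": 0, "wy": 0, "wz": 1.7, "hand": 85}, {"dx": 3.2, "dy": -0.3, "dz": -2, "wx": 0, "wy": 0, "wz": 2.4, "hand": 85}, {"dx": 4.1, "dy": -0.4, "dz": -2, "wx": 0, "wy": 0, "wz": 3, "hand": 85}, {"dx": 5, "dy": -0.46, "dz": -2, "wx": 0, "wy": 0, "wz": 3.71, "hand": 85}, {"dx": 5.9, "dy": -0.46, "dz": -1.6, "wx": 0, "wy": 0, "wz": 3.71, "hand": 85}, {"dx": 6.69, "dy": -0.46, "dz": -1, "wx": 0, "wy": 0, "wz": 3.71, "hand": 85}, {"dx": 6.69, "dy": -0.46, "dz": 0, "wx": 0, "wy": 0, "wz": 3.71, "hand": 85}, {"dx": 6.69, "dy": -0.46, "dz": 0.8, "wx": 0, "wy": 0, "wz": 3.71, "hand": 85}, {"dx": 6.69, "dy": -0.46, "dz": 0.8, "wx": 0, "wy": 0, "wz": 3.71, "hand": 85}, {"dx": 6.69, "dy": -0.46, "dz": 0.8, "wx": 0, "wy": 0, "wz": 3.71, "hand": 85}, {"dx": 6.69, "dy": -0.46, "dz": 0.8, "wx": 0, "wy": 0, "wz": 3.71, "hand": 85}, {"dx": 6.69, "dy": -0.46, "dz": 0.8, "wx": 0, "wy": 0, "wz": 3.71, "hand": 85}]'

```text
clock: 2.6
eef_pos: [0.4702, -0.3473, 0.2057]
tool_rot: [1.0, -0.0, 0.003, 0.002]
ft_force: [0.1, 0.7, 0.1]
grip_width: 0.0848
grasp_force: 0.0
```

```bash
python3 - <<'E'
from h import *
im,o=snap('wrist','w2.png'); print(o['clock'],o['eef_pos'],R.from_quat(o['tool_rot']).as_matrix().round(3).tolist(),o['ft_force'])
for n in ['pin','stand']:
    for d in bot.look_for('wrist',n): print(n,np.round(d['extent'],1),d['score'])
print([np.round(proj('wrist',p,o),1) for p in [(.469,-.345,.06),(.469,-.345,.108)]])
E
```

```text
2.6 [ 0.47024012 -0.3472654   0.20571958] [[1.0, -0.001, 0.005], [-0.001, -1.0, -0.004], [0.005, 0.004, -1.0]] [0.10718578 0.650329   0.14537052]
pin [281.1 203.8  23.6  31.4] 0.65
stand [156.8 133.7  73.7  63.9] 0.83
stand [282.3 193.   86.6  89.8] 0.8
[array([275.8, 199.4]), array([275.4, 216.3])]
```

View pics/w2.png

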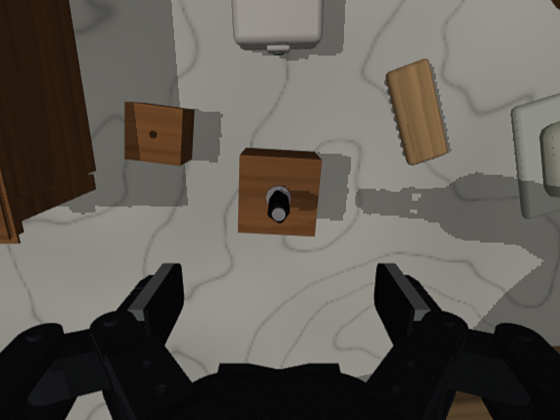

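The big block (top face about 240–320 × 158–236 px) measures ~70 mm and holds the pin (handle top 278,213; collar 278,193); the small one at (157,134) measures ~50 mm. Enlarged crop to confirm and see the handle's yaw.

```bash
python3 - <<'E'
from h import *
im=cv2.imread('pics/w2.png')
c=cv2.resize(im[145:245,230:330],(600,600),interpolation=cv2.INTER_CUBIC); c=np.clip(c.astype(float)*1.8+15,0,255).astype(np.uint8)
cv2.imwrite('pics/w2c.png',c)
o={'eef_pos':[.47024,-.34727,.20572],'tool_rot':bot.get_obs()['tool_rot']}
print('handle top',ray('wrist',278.5,213.5,.108,o),'collar',ray('wrist',278,195,.064,o))
for u,v in [(241,158),(320,160),(315,236),(238,233)]: print(ray('wrist',u,v,.06,o).round(4))
E
```

```text
handle top [ 0.47095415 -0.34711897  0.108     ] collar [ 0.47365758 -0.3467418   0.064     ]
[ 0.5049 -0.3155  0.06  ]
[ 0.5032 -0.3823  0.06  ]
[ 0.4342 -0.3803  0.06  ]
[ 0.4372 -0.3105  0.06  ]
```

View pics/w2c.png

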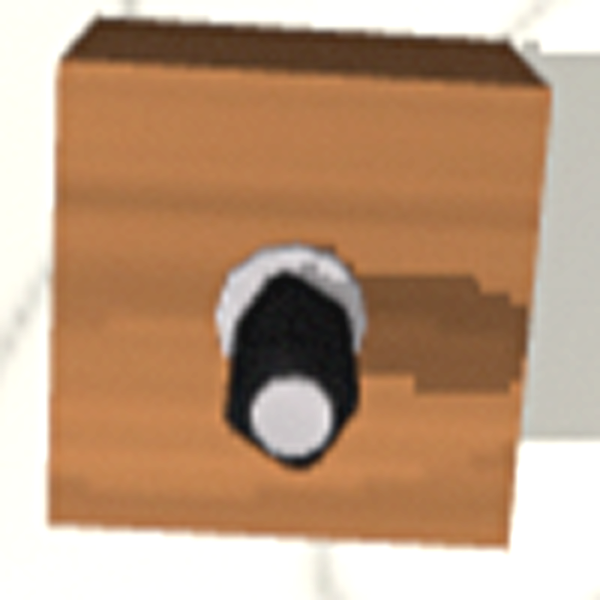

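The crop confirms: 70 mm oak block with the pin's collar in the middle (278,197) and the square handle turned about 37° clockwise, top at (279,214). Turn the tool to match and grasp.

Emit:
drive_tool --rows '[{"dx": 0, "dy": 0, "dz": 0, "wx": 0, "wy": 0, "wz": 1.5, "hand": 60}, {"dx": 0.02, "dy": 0, "dz": 0.3, "wx": 0, "wy": 0, "wz": 3, "hand": 60}, {"dx": 0.02, "dy": 0, "dz": 0.6, "wx": 0, "wy": 0, "wz": 4.5, "hand": 60}, {"dx": 0.02, "dy": 0, "dz": 0.9, "wx": 0, "wy": 0, "wz": 6, "hand": 60}, {"dx": 0.02, "dy": 0, "dz": 1.2, "wx": 0, "wy": 0, "wz": 7.5, "hand": 60}, {"dx": 0.02, "dy": 0, "dz": 1.6, "wx": 0, "wy": 0, "wz": 7.5, "hand": 50}, {"dx": 0.02, "dy": 0, "dz": 2, "wx": 0, "wy": 0, "wz": 7.5, "hand": 50}, {"dx": 0.02, "dy": 0, "dz": 2.3, "wx": 0, "wy": 0, "wz": 7.5, "hand": 50}, {"dx": 0.02, "dy": 0, "dz": 2.48, "wx": 0, "wy": 0, "wz": 7.5, "hand": 50}, {"dx": 0.02, "dy": 0, "dz": 2.48, "wx": 0, "wy": 0, "wz": 7.5, "hand": 50}, {"dx": 0.02, "dy": 0, "dz": 2.48, "wx": 0, "wy": 0, "wz": 7.5, "hand": 50}]'

```text
clock: 3.85
eef_pos: [0.4669, -0.3506, 0.0791]
tool_rot: [0.948, -0.317, 0.001, -0.002]
ft_force: [-0.2, -0.1, 0.4]
grip_width: 0.0503
grasp_force: 0.0
```

```bash
python3 - <<'E'
from h import *
im,o=snap('wrist'); print(o['clock'],o['eef_pos'],R.from_quat(o['tool_rot']).as_matrix().round(3).tolist(),o['ft_force'],o['joint_pos'])
im2,_=snap('side')
c=np.hstack([cv2.resize(im[150:420,140:420],(500,482)),cv2.resize(im2[270:400,230:310],(297,482))])
cv2.imwrite('pics/g.png',np.clip(c[:,:,::-1].astype(float)*1.5+15,0,255).astype(np.uint8))
E
```

```text
3.85 [ 0.46691304 -0.35063957  0.07905968] [[0.799, -0.601, 0.004], [-0.601, -0.799, 0.003], [0.001, -0.004, -1.0]] [-0.20711938 -0.14468443  0.36557173] [-0.6463626   0.51894838 -0.02613536  1.02463535  0.00446851  3.14057809]
```

View pics/g.png

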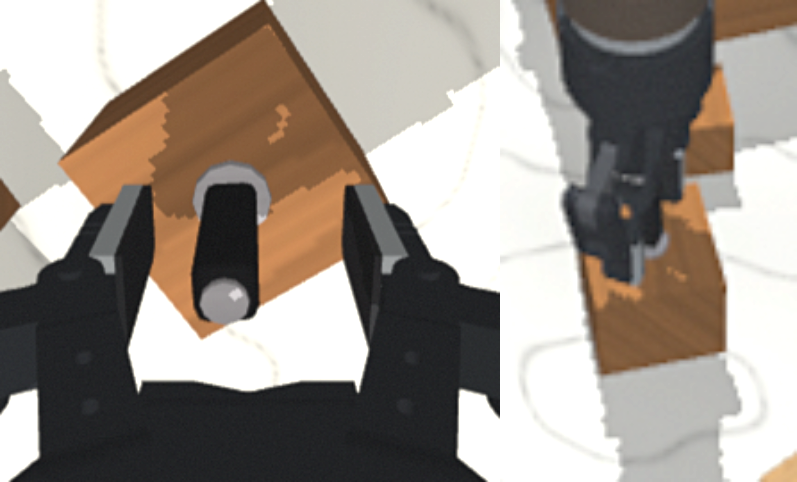

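Alignment is good, but joint 6 sits at its limit. I'll turn 90° back (square handle) before closing.

Emit:
drive_tool --rows '[{"dx": 0, "dy": 0, "dz": -0.1, "wx": 0, "wy": 0, "wz": -1.6, "hand": 55}, {"dx": 0, "dy": 0, "dz": -0.1, "wx": 0, "wy": 0, "wz": -3.2, "hand": 55}, {"dx": 0, "dy": 0, "dz": -0.1, "wx": 0, "wy": 0, "wz": -4.8, "hand": 55}, {"dx": 0, "dy": 0, "dz": -0.1, "wx": 0, "wy": 0, "wz": -6.4, "hand": 55}, {"dx": 0, "dy": 0, "dz": -0.1, "wx": 0, "wy": 0, "wz": -8, "hand": 55}, {"dx": 0, "dy": 0, "dz": -0.1, "wx": 0, "wy": 0, "wz": -9.6, "hand": 55}, {"dx": 0, "dy": 0, "dz": -0.1, "wx": 0, "wy": 0, "wz": -11.2, "hand": 55}, {"dx": 0, "dy": 0, "dz": -0.1, "wx": 0, "wy": 0, "wz": -12.8, "hand": 55}, {"dx": 0, "dy": 0, "dz": -0.1, "wx": 0, "wy": 0, "wz": -14.4, "hand": 55}, {"dx": 0, "dy": 0, "dz": -0.1, "wx": 0, "wy": 0, "wz": -16, "hand": 55}, {"dx": 0, "dy": 0, "dz": -0.05, "wx": 0, "wy": 0, "wz": -17.6, "hand": 55}, {"dx": 0, "dy": 0, "dz": 0, "wx": 0, "wy": 0, "wz": -18, "hand": 55}, {"dx": 0, "dy": 0, "dz": 0, "wx": 0, "wy": 0, "wz": -18, "hand": 55}, {"dx": 0, "dy": 0, "dz": 0, "wx": 0, "wy": 0, "wz": -18, "hand": 55}]'

```text
clock: 5.35
eef_pos: [0.4669, -0.3505, 0.0791]
tool_rot: [0.895, 0.446, 0.002, -0.0]
ft_force: [0.5, -0.4, -0.3]
grip_width: 0.0554
grasp_force: 0.0
```

```bash
python3 - <<'E'
from h import *
im,o=snap('wrist','w3.png'); print(o['clock'],o['eef_pos'],R.from_quat(o['tool_rot']).as_matrix().round(3).tolist(),o['ft_force'],o['joint_pos'])
for d in bot.look_for('wrist','pin'): print(np.round(d['extent'],1),d['score'])
g=cv2.cvtColor(im,cv2.COLOR_RGB2GRAY)
for p in [(.470,-.347,.108),(.470,-.347,.064)]: print(proj('wrist',p,o))
c=cv2.resize(im[150:420,140:420],(560,540))
cv2.imwrite('pics/g2.png',np.clip(c[:,:,::-1].astype(float)*1.5+15,0,255).astype(np.uint8))
E
```

```text
5.35 [ 0.46688165 -0.3505315   0.07905847] [[0.602, 0.798, 0.004], [0.798, -0.602, 0.003], [0.005, 0.001, -1.0]] [ 0.46580499 -0.44065924 -0.31952314] [-0.64627036  0.51866539 -0.02662664  1.02424416  0.00451471  1.57068178]
[282.  280.5  42.6  84.8] 0.94
(np.float64(277.9447142063382), np.float64(309.02627119003665))
(np.float64(278.0455554033231), np.float64(256.7802921505919))
```

View pics/g2.png

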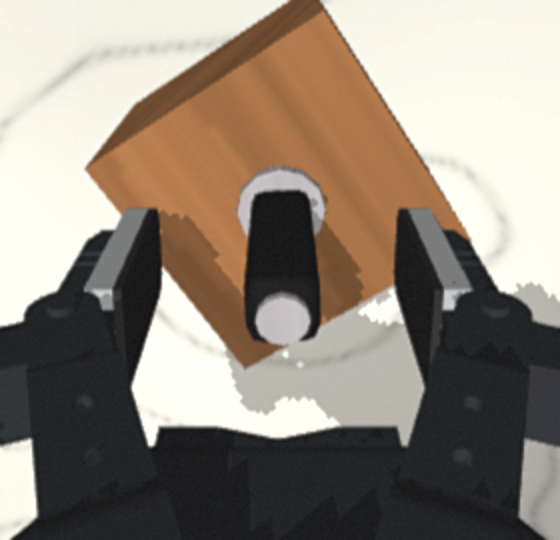

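The handle is square between the pads at column ~281, pin about 5 mm ahead along tool x. Centre and close.

Emit:
drive_tool --rows '[{"dx": 0.09, "dy": 0.02, "dz": -0.02, "wx": 0, "wy": 0, "wz": 0, "hand": 55}, {"dx": 0.09, "dy": 0.02, "dz": -0.02, "wx": 0, "wy": 0, "wz": 0, "hand": 40}, {"dx": 0.09, "dy": 0.02, "dz": -0.02, "wx": 0, "wy": 0, "wz": 0, "hand": 25}, {"dx": 0.09, "dy": 0.02, "dz": -0.02, "wx": 0, "wy": 0, "wz": 0, "hand": 8}, {"dx": 0.09, "dy": 0.02, "dz": -0.02, "wx": 0, "wy": 0, "wz": 0, "hand": 8}, {"dx": 0.09, "dy": 0.02, "dz": -0.02, "wx": 0, "wy": 0, "wz": 0, "hand": 8}, {"dx": 0.09, "dy": 0.02, "dz": -0.02, "wx": 0, "wy": 0, "wz": 0, "hand": 8}, {"dx": 0.09, "dy": 0.02, "dz": -0.02, "wx": 0, "wy": 0, "wz": 0, "hand": 8}]'

```text
clock: 6.25
eef_pos: [0.4701, -0.3474, 0.0795]
tool_rot: [0.895, 0.446, 0.002, -0.001]
ft_force: [0.1, 0.1, 1.3]
grip_width: 0.0131
grasp_force: 58.5
```

```bash
python3 - <<'E'
from h import *
o=bot.get_obs(); q=R.from_quat(o['tool_rot']); print(o['clock'],o['eef_pos'],q.as_matrix().round(4).tolist(),o['ft_force'],q.inv().apply(o['ft_force']),o['ft_torque'],o['grip_width'],o['grasp_force'])
E
```

```text
6.25 [ 0.47008797 -0.34735845  0.07945351] [[0.6015, 0.7989, 0.003], [0.7989, -0.6015, 0.0034], [0.0045, 0.0003, -1.0]] [0.05885517 0.09034109 1.28009476] [ 0.11336105 -0.00694544 -1.27959723] [ 0.01232301 -0.0700451  -0.03311   ] 0.013074618551519587 58.507484793663025
```

Emit:
drive_tool --rows '[{"dx": 0, "dy": 0, "dz": -0.4, "wx": 0, "wy": 0, "wz": 0, "hand": 8}, {"dx": 0, "dy": 0, "dz": -1, "wx": 0, "wy": 0, "wz": 0, "hand": 8}, {"dx": 0, "dy": 0, "dz": -1.7, "wx": 0, "wy": 0, "wz": 0, "hand": 8}, {"dx": 0, "dy": 0, "dz": -2.4, "wx": 0, "wy": 0, "wz": 0, "hand": 8}, {"dx": 0, "dy": 0, "dz": -3.2, "wx": 0, "wy": 0, "wz": 0, "hand": 8}, {"dx": 0.6, "dy": -0.27, "dz": -3.4, "wx": 0, "wy": 0, "wz": 0, "hand": 8}, {"dx": 1.2, "dy": -0.54, "dz": -3.4, "wx": 0, "wy": 0, "wz": 0, "hand": 8}, {"dx": 2, "dy": -0.9, "dz": -3.4, "wx": 0, "wy": 0, "wz": 0, "hand": 8}, {"dx": 2.8, "dy": -1.26, "dz": -3.4, "wx": 0, "wy": 0, "wz": 0, "hand": 8}, {"dx": 3.6, "dy": -1.6, "dz": -3.4, "wx": 0, "wy": 0, "wz": 0, "hand": 8}, {"dx": 4.4, "dy": -2, "dz": -3.4, "wx": 0, "wy": 0, "wz": 0, "hand": 8}, {"dx": 5.2, "dy": -2.3, "dz": -3.4, "wx": 0, "wy": 0, "wz": 0, "hand": 8}, {"dx": 5.7, "dy": -2.6, "dz": -3.4, "wx": 0, "wy": 0, "wz": 0, "hand": 8}, {"dx": 5.93, "dy": -2.66, "dz": -3.4, "wx": 0, "wy": 0, "wz": 0, "hand": 8}, {"dx": 5.93, "dy": -2.66, "dz": -3.4, "wx": 0, "wy": 0, "wz": 0, "hand": 8}, {"dx": 5.93, "dy": -2.66, "dz": -3.4, "wx": 0, "wy": 0, "wz": 0, "hand": 8}, {"dx": 5.93, "dy": -2.66, "dz": -3.4, "wx": 0, "wy": 0, "wz": 0, "hand": 8}]'

```text
clock: 7.95
eef_pos: [0.5414, -0.0324, 0.2505]
tool_rot: [0.895, 0.446, 0.002, -0.001]
ft_force: [-0.1, -0.3, -0.2]
grip_width: 0.0132
grasp_force: 59.5
```

```bash
cat >> h.py <<'E'
def st():
    o=bot.get_obs(); q=R.from_quat(o['tool_rot']); T=o['eef_pos']+q.apply([0,0,.0695])
    print(round(o['clock'],2),'tcp',o['eef_pos'].round(4),'tip',T.round(4),'zax',q.apply([0,0,1]).round(4),'F',o['ft_force'].round(2),'w',o['grip_width'].round(4),'gf',round(o['grasp_force'],1))
    return o,q,T
E
python3 - <<'E'
from h import *
o,q,T=st(); im,o=snap('wrist','w4.png')
# plate by colour, camera-plane homography to z=.133
h=cv2.cvtColor(im,cv2.COLOR_RGB2HSV); m=((h[...,0]>18)&(h[...,0]<34)&(h[...,1]>120)&(h[...,2]>70)).astype(np.uint8)
n,l,s,c=cv2.connectedComponentsWithStats(m); i=1+s[1:,4].argmax(); print('plate',s[i],c[i])
r=cv2.minAreaRect(np.argwhere(l==i)[:,::-1].astype(np.float32)); print(r,[ray('wrist',u,v,.133,o).round(4)[:2].tolist() for u,v in cv2.boxPoints(r)])
print('tip px',proj('wrist',T,o),'hole guess px',proj('wrist',(.542,-.03,.133),o),proj('wrist',(.547,-.03,.133),o))
u,v=map(int,proj('wrist',(.542,-.03,.133),o)); v0=max(0,min(v-90,240)); u0=u-120
print(u0,v0)
c=cv2.resize(im[v0:v0+180,u0:u0+240],(800,600),interpolation=cv2.INTER_CUBIC)
cv2.imwrite('pics/p1.png',np.clip(c[:,:,::-1].astype(float)*1.4+10,0,255).astype(np.uint8))
E
```

```text
Traceback (most recent call last):
  File "h.py", line 24, in st
    print(round(o['clock'],2),'tcp',o['eef_pos'].round(4),'tip',T.round(4),'zax',q.apply([0,0,1]).round(4),'F',o['ft_force'].round(2),'w',o['grip_width'].round(4),'gf',round(o['grasp_force'],1))
                                                                                                                                          ^^^^^^^^^^^^^^^^^^^^^
AttributeError: 'float' object has no attribute 'round'
```

```bash
sed -i "s/o\['grip_width'\].round(4)/round(o['grip_width'],4)/" h.py
python3 - <<'E'
from h import *
o,q,T=st(); im,o=snap('wrist','w4.png')
h=cv2.cvtColor(im,cv2.COLOR_RGB2HSV); m=((h[...,0]>18)&(h[...,0]<34)&(h[...,1]>120)&(h[...,2]>70)).astype(np.uint8)
n,l,s,c=cv2.connectedComponentsWithStats(m); i=1+s[1:,4].argmax(); print('plate',s[i],c[i])
r=cv2.minAreaRect(np.argwhere(l==i)[:,::-1].astype(np.float32)); print(r,[ray('wrist',u,v,.133,o).round(4)[:2].tolist() for u,v in cv2.boxPoints(r)])
print('tip px',proj('wrist',T,o),'hole guess px',proj('wrist',(.542,-.03,.133),o),proj('wrist',(.547,-.03,.133),o))
u,v=map(int,proj('wrist',(.542,-.03,.133),o)); v0=max(0,min(v-90,240)); u0=u-120
print(u0,v0)
c=cv2.resize(im[v0:v0+180,u0:u0+240],(800,600),interpolation=cv2.INTER_CUBIC)
cv2.imwrite('pics/p1.png',np.clip(c[:,:,::-1].astype(float)*1.4+10,0,255).astype(np.uint8))
E
```

```text
7.95 tcp [ 0.5414 -0.0324  0.2505] tip [ 0.5415 -0.0322  0.181 ] zax [ 0.0022  0.0031 -1.    ] F [-0.08 -0.35 -0.17] w 0.0132 gf 59.5
plate [ 229  150  103   95 4650] [280.51053763 197.35376344]
((280.3399963378906, 199.62002563476562), (65.40000915527344, 81.40000915527344), 53.130104064941406) [[0.5146, -0.003], [0.578, -0.0032], [0.5785, -0.0548], [0.5119, -0.057]]
tip px (np.float64(277.6951453333634), np.float64(227.2182978318056)) hole guess px (np.float64(276.66970879095163), np.float64(203.99181427168648)) (np.float64(281.72232511873534), np.float64(200.31655025635195))
156 113
```

View pics/p1.png

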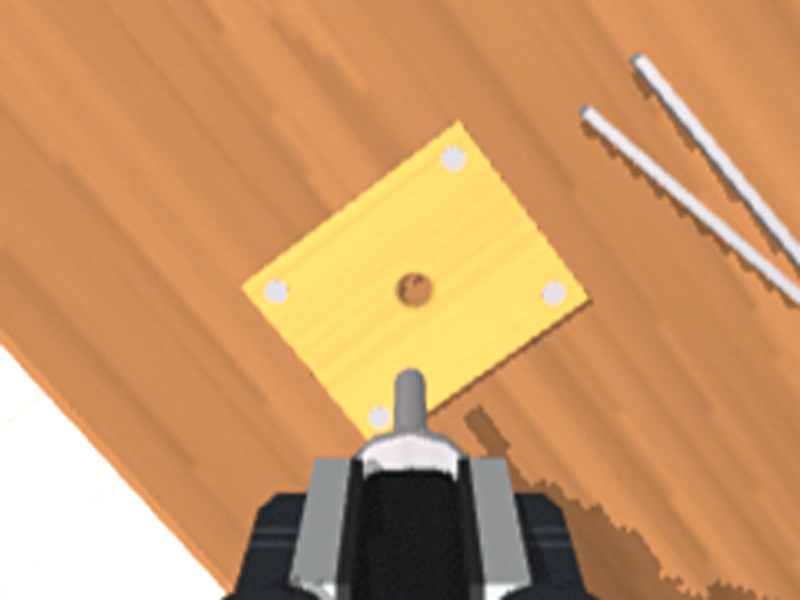

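The plate shows with the hole at full-picture (280.5,199.7) and the pin's tip at about (278.7,227), 1 px from its prediction.

```bash
python3 - <<'E'
from h import *
o,q,T=st()
for u,v in [(280.5,199.7),(279.6,199.8)]:
    H=ray('wrist',u,v,.133,o); d=H-T; print(H.round(4),'tool shift (50mm units)',(q.inv().apply(d)/.05).round(3))
E
```

```text
8.0 tcp [ 0.5414 -0.0325  0.2506] tip [ 0.5415 -0.0323  0.1811] zax [ 0.0024  0.0032 -1.    ] F [-0.31  0.14 -0.27] w 0.0134 gf 59.5
[ 0.5465 -0.0291  0.133 ] tool shift (50mm units) [0.108 0.041 0.962]
[ 0.5459 -0.0287  0.133 ] tool shift (50mm units) [0.106 0.027 0.962]
```

Emit:
drive_tool --rows '[{"dx": 0.107, "dy": 0.03, "dz": 0.2, "wx": 0, "wy": 0, "wz": 0, "hand": 8}, {"dx": 0.107, "dy": 0.03, "dz": 0.5, "wx": 0, "wy": 0, "wz": 0, "hand": 8}, {"dx": 0.107, "dy": 0.03, "dz": 0.72, "wx": 0, "wy": 0, "wz": 0, "hand": 8}, {"dx": 0.107, "dy": 0.03, "dz": 0.8, "wx": 0, "wy": 0, "wz": 0, "hand": 8}, {"dx": 0.107, "dy": 0.03, "dz": 0.8, "wx": 0, "wy": 0, "wz": 0, "hand": 8}, {"dx": 0.107, "dy": 0.03, "dz": 0.8, "wx": 0, "wy": 0, "wz": 0, "hand": 8}, {"dx": 0.107, "dy": 0.03, "dz": 0.8, "wx": 0, "wy": 0, "wz": 0, "hand": 8}]'

```text
clock: 8.7
eef_pos: [0.5466, -0.0276, 0.2114]
tool_rot: [0.895, 0.446, 0.003, -0.001]
ft_force: [0.4, 0.1, -0.5]
grip_width: 0.0132
grasp_force: 59.5
```

```bash
python3 - <<'E'
from h import *
o,q,T=st(); im,o=snap('wrist','w5.png')
print('tip px',proj('wrist',T,o),'hole px',proj('wrist',(.5459,-.0287,.133),o), proj('wrist',(.5465,-.0291,.133),o))
u0,v0=220,150
c=cv2.resize(im[150:240,220:340],(800,600),interpolation=cv2.INTER_CUBIC)
cv2.imwrite('pics/p2.png',np.clip(c[:,:,::-1].astype(float)*1.4+10,0,255).astype(np.uint8))
E
```

```text
8.7 tcp [ 0.5466 -0.0276  0.2114] tip [ 0.5469 -0.0273  0.1419] zax [ 0.004   0.0035 -1.    ] F [ 0.39  0.06 -0.54] w 0.0132 gf 59.5
tip px (np.float64(277.692763194271), np.float64(227.21745507626034)) hole px (np.float64(277.79801755603114), np.float64(225.11790263502786)) (np.float64(278.85692240499577), np.float64(225.06056416249098))
```

View pics/p2.png

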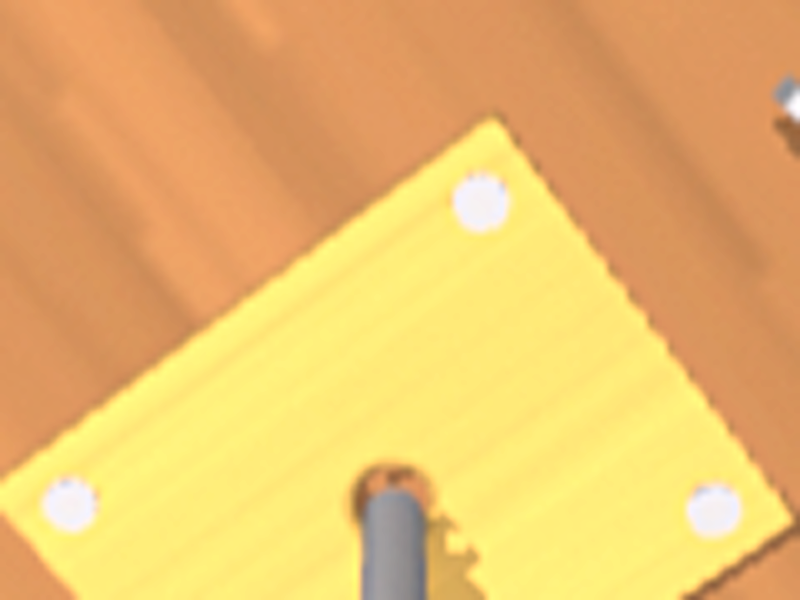

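Hole centre at about (278.8,225.0), tip centre at about (279.2,227.0), 9 mm above the plate.

```bash
python3 - <<'E'
from h import *
o,q,T=st()
off=np.array([279.2,226.95])-proj('wrist',T,o); print('off',off)
h=np.array([278.8,225.0])-off*.96
H=ray('wrist',*h,.133,o); print(H, q.inv().apply(H-T)*1000,'mm tool')
P=T+q.apply([0,0,1])*(T[2]-.133); print('tip at plate px',proj('wrist',P,o)+off*.96)
E
```

```text
8.75 tcp [ 0.5466 -0.0275  0.2114] tip [ 0.5469 -0.0273  0.1419] zax [ 0.0041  0.0035 -1.    ] F [-2.03 -0.41 -1.09] w 0.0132 gf 59.5
off [ 1.50723681 -0.26745508]
[ 0.54557363 -0.02859041  0.133     ] [-1.85806377 -0.25978599  8.9087604 ] mm tool
tip at plate px [279.18068409 222.41544215]
```

Emit:
drive_tool --rows '[{"dx": -0.037, "dy": -0.005, "dz": 0, "wx": 0, "wy": 0, "wz": 0, "hand": 8}, {"dx": -0.037, "dy": -0.005, "dz": 0.06, "wx": 0, "wy": 0, "wz": 0, "hand": 8}, {"dx": -0.037, "dy": -0.005, "dz": 0.12, "wx": 0, "wy": 0, "wz": 0, "hand": 8}, {"dx": -0.037, "dy": -0.005, "dz": 0.16, "wx": 0, "wy": 0, "wz": 0, "hand": 8}, {"dx": -0.037, "dy": -0.005, "dz": 0.18, "wx": 0, "wy": 0, "wz": 0, "hand": 8}, {"dx": -0.037, "dy": -0.005, "dz": 0.2, "wx": 0, "wy": 0, "wz": 0, "hand": 8}, {"dx": -0.037, "dy": -0.005, "dz": 0.205, "wx": 0, "wy": 0, "wz": 0, "hand": 8}, {"dx": -0.037, "dy": -0.005, "dz": 0.205, "wx": 0, "wy": 0, "wz": 0, "hand": 8}]'

```text
clock: 9.55
eef_pos: [0.5449, -0.0288, 0.2004]
tool_rot: [0.895, 0.446, 0.002, -0.001]
ft_force: [-0.1, 1.0, -0.3]
grip_width: 0.013
grasp_force: 59.5
```

```bash
python3 - <<'E'
from h import *
st()
E
```

```text
9.55 tcp [ 0.5449 -0.0288  0.2004] tip [ 0.545  -0.0285  0.1309] zax [ 0.0026  0.0036 -1.    ] F [-0.12  1.05 -0.32] w 0.013 gf 59.5
```

No vertical force with the tip nominally 2 mm below the plate's face. Go on 5 mm gently.

Emit:
drive_tool --rows '[{"dx": 0, "dy": 0, "dz": 0.02, "wx": 0, "wy": 0, "wz": 0, "hand": 8}, {"dx": 0, "dy": 0, "dz": 0.04, "wx": 0, "wy": 0, "wz": 0, "hand": 8}, {"dx": 0, "dy": 0, "dz": 0.04, "wx": 0, "wy": 0, "wz": 0, "hand": 8}]'

```text
clock: 9.85
eef_pos: [0.5447, -0.0288, 0.1982]
tool_rot: [0.895, 0.446, 0.002, -0.001]
ft_force: [-0.2, -0.1, -0.9]
grip_width: 0.0133
grasp_force: 59.5
```

Emit:
drive_tool --rows '[{"dx": 0, "dy": 0, "dz": 0.03, "wx": 0, "wy": 0, "wz": 0, "hand": 8}, {"dx": 0, "dy": 0, "dz": 0.06, "wx": 0, "wy": 0, "wz": 0, "hand": 8}, {"dx": 0, "dy": 0, "dz": 0.06, "wx": 0, "wy": 0, "wz": 0, "hand": 8}]'

```text
clock: 10.15
eef_pos: [0.5447, -0.0288, 0.1951]
tool_rot: [0.895, 0.446, 0.002, -0.001]
ft_force: [-0.2, -0.5, -0.6]
grip_width: 0.0129
grasp_force: 59.5
```

The tip is through the plate (z ≈ 0.126, no force). Continue to just above the catch.

Emit:
drive_tool --rows '[{"dx": 0, "dy": 0, "dz": 0.05, "wx": 0, "wy": 0, "wz": 0, "hand": 8}, {"dx": 0, "dy": 0, "dz": 0.1, "wx": 0, "wy": 0, "wz": 0, "hand": 8}, {"dx": 0, "dy": 0, "dz": 0.15, "wx": 0, "wy": 0, "wz": 0, "hand": 8}, {"dx": 0, "dy": 0, "dz": 0.2, "wx": 0, "wy": 0, "wz": 0, "hand": 8}, {"dx": 0, "dy": 0, "dz": 0.25, "wx": 0, "wy": 0, "wz": 0, "hand": 8}, {"dx": 0, "dy": 0, "dz": 0.28, "wx": 0, "wy": 0, "wz": 0, "hand": 8}, {"dx": 0, "dy": 0, "dz": 0.28, "wx": 0, "wy": 0, "wz": 0, "hand": 8}, {"dx": 0, "dy": 0, "dz": 0.28, "wx": 0, "wy": 0, "wz": 0, "hand": 8}]'

```text
clock: 10.95
eef_pos: [0.5449, -0.0287, 0.1814]
tool_rot: [0.895, 0.446, 0.002, -0.001]
ft_force: [-0.1, 0.3, -0.6]
grip_width: 0.0132
grasp_force: 59.5
```

Emit:
drive_tool --rows '[{"dx": 0, "dy": 0, "dz": 0.03, "wx": 0, "wy": 0, "wz": 0, "hand": 8}, {"dx": 0, "dy": 0, "dz": 0.06, "wx": 0, "wy": 0, "wz": 0, "hand": 8}, {"dx": 0, "dy": 0, "dz": 0.08, "wx": 0, "wy": 0, "wz": 0, "hand": 8}, {"dx": 0, "dy": 0, "dz": 0.08, "wx": 0, "wy": 0, "wz": 0, "hand": 8}, {"dx": 0, "dy": 0, "dz": 0.08, "wx": 0, "wy": 0, "wz": 0, "hand": 8}]'

```text
clock: 11.45
eef_pos: [0.545, -0.0287, 0.1778]
tool_rot: [0.895, 0.446, 0.002, -0.001]
ft_force: [-1.4, 0.4, 2.6]
grip_width: 0.0132
grasp_force: 60.0
```

The catch is touched (2.6 N). Press in small steps.

Emit:
drive_tool --rows '[{"dx": 0, "dy": 0, "dz": 0.02, "wx": 0, "wy": 0, "wz": 0, "hand": 8}, {"dx": 0, "dy": 0, "dz": 0.04, "wx": 0, "wy": 0, "wz": 0, "hand": 8}, {"dx": 0, "dy": 0, "dz": 0.06, "wx": 0, "wy": 0, "wz": 0, "hand": 8}, {"dx": 0, "dy": 0, "dz": 0.08, "wx": 0, "wy": 0, "wz": 0, "hand": 8}, {"dx": 0, "dy": 0, "dz": 0.08, "wx": 0, "wy": 0, "wz": 0, "hand": 8}, {"dx": 0, "dy": 0, "dz": 0.08, "wx": 0, "wy": 0, "wz": 0, "hand": 8}]'

```text
clock: 12.05
eef_pos: [0.545, -0.0287, 0.1735]
tool_rot: [0.895, 0.446, 0.002, -0.001]
ft_force: [-1.3, 0.2, 4.4]
grip_width: 0.0131
grasp_force: 60.2
```

Emit:
drive_tool --rows '[{"dx": 0, "dy": 0, "dz": 0.015, "wx": 0, "wy": 0, "wz": 0, "hand": 8}, {"dx": 0, "dy": 0, "dz": 0.03, "wx": 0, "wy": 0, "wz": 0, "hand": 8}, {"dx": 0, "dy": 0, "dz": 0.04, "wx": 0, "wy": 0, "wz": 0, "hand": 8}, {"dx": 0, "dy": 0, "dz": 0.04, "wx": 0, "wy": 0, "wz": 0, "hand": 8}, {"dx": 0, "dy": 0, "dz": 0.04, "wx": 0, "wy": 0, "wz": 0, "hand": 8}]'

```text
clock: 12.55
eef_pos: [0.5448, -0.0287, 0.1712]
tool_rot: [0.895, 0.446, 0.002, -0.001]
ft_force: [-1.4, -1.2, 3.9]
grip_width: 0.0131
grasp_force: 60.1
```

```bash
python3 - <<'E'
from h import *
st(); a=cv2.imread('pics/side.png')[170:300,200:350]; im,o=snap('side')
b=im[170:300,200:350,::-1]; print(np.abs(a.astype(int)-b).mean())
cv2.imwrite('pics/d1.png',np.hstack([cv2.resize(a,(400,347)),cv2.resize(b,(400,347))]))
st()
E
```

```text
12.55 tcp [ 0.5448 -0.0287  0.1712] tip [ 0.545  -0.0284  0.1017] zax [ 0.0023  0.0036 -1.    ] F [-1.35 -1.2   3.9 ] w 0.0131 gf 60.1
10.387589743589743
12.6 tcp [ 0.5449 -0.0287  0.1714] tip [ 0.5451 -0.0285  0.1019] zax [ 0.0025  0.0036 -1.    ] F [-2.2   0.09  4.45] w 0.0133 gf 60.1
```

Emit:
drive_tool --rows '[{"dx": 0, "dy": 0, "dz": 0.01, "wx": 0, "wy": 0, "wz": 0, "hand": 8}, {"dx": 0, "dy": 0, "dz": 0.02, "wx": 0, "wy": 0, "wz": 0, "hand": 8}, {"dx": 0, "dy": 0, "dz": 0.02, "wx": 0, "wy": 0, "wz": 0, "hand": 8}, {"dx": 0, "dy": 0, "dz": 0.02, "wx": 0, "wy": 0, "wz": 0, "hand": 8}, {"dx": 0, "dy": 0, "dz": 0.02, "wx": 0, "wy": 0, "wz": 0, "hand": 8}]'

```text
clock: 13.1
eef_pos: [0.5449, -0.0287, 0.1703]
tool_rot: [0.895, 0.446, 0.002, -0.001]
ft_force: [-1.0, -0.4, 3.1]
grip_width: 0.0132
grasp_force: 60.0
```

```bash
cat > dr.py <<'E'
from h import *
st(); a=cv2.imread('pics/top.png'); im,o=snap('top'); b=im[:,:,::-1]
# region in front of the closed front: top px cols 245-335, rows 262-300
d=np.abs(a.astype(int)-b).max(2)[255:300,240:340]>25
r=np.argwhere(d); print('top diff px',len(r), (r.min(0)+[255,240],r.max(0)+[255,240]) if len(r) else '')
a=cv2.imread('pics/side.png'); im,o=snap('side'); b=im[:,:,::-1]
d=np.abs(a.astype(int)-b).max(2)[200:300,170:255]>25
r=np.argwhere(d); print('side diff px',len(r), (r.min(0)+[200,170],r.max(0)+[200,170]) if len(r) else '')
cv2.imwrite('pics/side_now.png',b)
for out in (0,.055):
    print(out,[np.round(proj(c,(.453-out,y,.07))).tolist() for c in ('top','side') for y in (-.165,.105)])
E
python3 dr.py
```

```text
13.1 tcp [ 0.5449 -0.0287  0.1703] tip [ 0.545  -0.0285  0.1008] zax [ 0.0025  0.0036 -1.    ] F [-1.02 -0.39  3.1 ] w 0.0132 gf 60.0
top diff px 1038 (array([255, 250]), array([299, 339]))
side diff px 2153 (array([200, 208]), array([299, 254]))
0 [[334.0, 262.0], [249.0, 264.0], [241.0, 272.0], [220.0, 204.0]]
0.055 [[334.0, 280.0], [250.0, 281.0], [217.0, 276.0], [200.0, 207.0]]
```

Emit:
drive_tool --rows '[{"dx": 0, "dy": 0, "dz": 0, "wx": 0, "wy": 0, "wz": 0, "hand": 8}, {"dx": 0, "dy": 0, "dz": 0, "wx": 0, "wy": 0, "wz": 0, "hand": 8}, {"dx": 0, "dy": 0, "dz": 0, "wx": 0, "wy": 0, "wz": 0, "hand": 8}, {"dx": 0, "dy": 0, "dz": 0, "wx": 0, "wy": 0, "wz": 0, "hand": 8}, {"dx": 0, "dy": 0, "dz": 0, "wx": 0, "wy": 0, "wz": 0, "hand": 8}, {"dx": 0, "dy": 0, "dz": 0, "wx": 0, "wy": 0, "wz": 0, "hand": 8}, {"dx": 0, "dy": 0, "dz": 0, "wx": 0, "wy": 0, "wz": 0, "hand": 8}, {"dx": 0, "dy": 0, "dz": 0, "wx": 0, "wy": 0, "wz": 0, "hand": 8}, {"dx": 0, "dy": 0, "dz": 0, "wx": 0, "wy": 0, "wz": 0, "hand": 8}, {"dx": 0, "dy": 0, "dz": 0, "wx": 0, "wy": 0, "wz": 0, "hand": 8}]'

```text
clock: 14.2
eef_pos: [0.545, -0.0287, 0.1705]
tool_rot: [0.895, 0.446, 0.002, -0.001]
ft_force: [0.2, -0.5, -0.4]
grip_width: 0.0134
grasp_force: 59.5
```

```bash
cp pics/side_now.png pics/side_prev.png; python3 dr.py; python3 - <<'E'
from h import *
d=cv2.absdiff(cv2.imread('pics/side_now.png'),cv2.imread('pics/side_prev.png')).max(2)>25
d[:,:180]=0; r=np.argwhere(d[190:320,180:260]); print('moved since',len(r), r.min(0)+[190,180] if len(r) else '', r.max(0)+[190,180] if len(r) else '')
print([(np.round(x['extent']),x['score']) for x in bot.look_for('side','drawer')])
E
```

```text
14.2 tcp [ 0.545  -0.0287  0.1705] tip [ 0.5451 -0.0285  0.101 ] zax [ 0.0028  0.0035 -1.    ] F [ 0.17 -0.53 -0.39] w 0.0134 gf 59.5
top diff px 1281 (array([255, 250]), array([299, 339]))
side diff px 2832 (array([200, 200]), array([299, 254]))
0 [[334.0, 262.0], [249.0, 264.0], [241.0, 272.0], [220.0, 204.0]]
0.055 [[334.0, 280.0], [250.0, 281.0], [217.0, 276.0], [200.0, 207.0]]
moved since 2320 [192 200] [317 256]
[(array([226., 242.,  54.,  94.]), 0.62)]
```

The force fell to zero and the drawer moved out; withdraw straight up and travel back above the stand.

Emit:
drive_tool --rows '[{"dx": 0, "dy": 0, "dz": -0.1, "wx": 0, "wy": 0, "wz": 0, "hand": 8}, {"dx": 0, "dy": 0, "dz": -0.3, "wx": 0, "wy": 0, "wz": 0, "hand": 8}, {"dx": 0, "dy": 0, "dz": -0.55, "wx": 0, "wy": 0, "wz": 0, "hand": 8}, {"dx": 0, "dy": 0, "dz": -0.85, "wx": 0, "wy": 0, "wz": 0, "hand": 8}, {"dx": 0, "dy": 0, "dz": -1.2, "wx": 0, "wy": 0, "wz": 0, "hand": 8}, {"dx": 0, "dy": 0, "dz": -1.6, "wx": 0, "wy": 0, "wz": 0, "hand": 8}, {"dx": -0.5, "dy": 0.22, "dz": -1.6, "wx": 0, "wy": 0, "wz": 0, "hand": 8}, {"dx": -1.2, "dy": 0.53, "dz": -1.6, "wx": 0, "wy": 0, "wz": 0, "hand": 8}, {"dx": -2, "dy": 0.88, "dz": -1.6, "wx": 0, "wy": 0, "wz": 0, "hand": 8}, {"dx": -2.8, "dy": 1.23, "dz": -1.6, "wx": 0, "wy": 0, "wz": 0, "hand": 8}, {"dx": -3.6, "dy": 1.58, "dz": -1.6, "wx": 0, "wy": 0, "wz": 0, "hand": 8}, {"dx": -4.4, "dy": 1.94, "dz": -1.6, "wx": 0, "wy": 0, "wz": 0, "hand": 8}, {"dx": -5.2, "dy": 2.29, "dz": -1.6, "wx": 0, "wy": 0, "wz": 0, "hand": 8}, {"dx": -5.7, "dy": 2.51, "dz": -1.6, "wx": 0, "wy": 0, "wz": 0, "hand": 8}, {"dx": -5.993, "dy": 2.637, "dz": -1.5, "wx": 0, "wy": 0, "wz": 0, "hand": 8}, {"dx": -5.993, "dy": 2.637, "dz": -1, "wx": 0, "wy": 0, "wz": 0, "hand": 8}, {"dx": -5.993, "dy": 2.637, "dz": -0.5, "wx": 0, "wy": 0, "wz": 0, "hand": 8}, {"dx": -5.993, "dy": 2.637, "dz": 0, "wx": 0, "wy": 0, "wz": 0, "hand": 8}, {"dx": -5.993, "dy": 2.637, "dz": 0.4, "wx": 0, "wy": 0, "wz": 0, "hand": 8}, {"dx": -5.993, "dy": 2.637, "dz": 0.5, "wx": 0, "wy": 0, "wz": 0, "hand": 8}]'

```text
clock: 16.35
eef_pos: [0.4691, -0.3456, 0.1418]
tool_rot: [0.895, 0.447, 0.001, -0.003]
ft_force: [0.1, 0.8, -0.8]
grip_width: 0.0134
grasp_force: 59.5
```

```bash
python3 - <<'E'
from h import *
o,q,T=st(); H=np.array([.4701,-.3474,.0795]); print('to home, units',(q.inv().apply(H-o['eef_pos'])/.05).round(3),o['joint_pos'].round(3))
im,_=snap('side','side2.png'); 
print([(np.round(x['extent']),x['score']) for x in bot.look_for('side','drawer')])
E
```

```text
16.35 tcp [ 0.4691 -0.3456  0.1418] tip [ 0.469  -0.3451  0.0723] zax [-0.001   0.0067 -1.    ] F [ 0.07  0.83 -0.79] w 0.0134 gf 59.5
to home, units [-0.023  0.044  1.245] [-0.637  0.465  0.063  1.173  0.005  1.578]
[(array([263., 235., 128., 111.]), 0.63)]
```

Emit:
drive_tool --rows '[{"dx": 0, "dy": 0, "dz": 0, "wx": 0, "wy": 0, "wz": 0, "hand": 8}, {"dx": 0, "dy": 0, "dz": 0, "wx": 0, "wy": 0, "wz": 0, "hand": 8}, {"dx": 0, "dy": 0, "dz": 0, "wx": 0, "wy": 0, "wz": 0, "hand": 8}, {"dx": 0, "dy": 0, "dz": 0, "wx": 0, "wy": 0, "wz": 0, "hand": 8}]'

```text
clock: 16.85
eef_pos: [0.4705, -0.3475, 0.1449]
tool_rot: [0.895, 0.446, 0.002, -0.0]
ft_force: [-0.2, -0.2, -1.3]
grip_width: 0.0133
grasp_force: 59.5
```

```bash
python3 - <<'E'
from h import *
o,q,T=st(); H=np.array([.4701,-.3474,.0795]); print('to home, units',(q.inv().apply(H-o['eef_pos'])/.05).round(3))
# tip target at mouth using the z-axis seen when home
print('tip at home',H+np.array([.003,.0034,-1])*.0695)
E
```

```text
16.85 tcp [ 0.4705 -0.3475  0.1449] tip [ 0.4707 -0.3474  0.0754] zax [ 0.0039  0.0028 -1.    ] F [-0.19 -0.2  -1.28] w 0.0133 gf 59.5
to home, units [-0.008 -0.009  1.308]
tip at home [ 0.4703085 -0.3471637  0.01     ]
```

Emit:
drive_tool --rows '[{"dx": -0.007, "dy": -0.008, "dz": 0.1, "wx": 0, "wy": 0, "wz": 0, "hand": 8}, {"dx": -0.007, "dy": -0.008, "dz": 0.2, "wx": 0, "wy": 0, "wz": 0, "hand": 8}, {"dx": -0.007, "dy": -0.008, "dz": 0.27, "wx": 0, "wy": 0, "wz": 0, "hand": 8}, {"dx": -0.007, "dy": -0.008, "dz": 0.32, "wx": 0, "wy": 0, "wz": 0, "hand": 8}, {"dx": -0.007, "dy": -0.008, "dz": 0.36, "wx": 0, "wy": 0, "wz": 0, "hand": 8}, {"dx": -0.007, "dy": -0.008, "dz": 0.36, "wx": 0, "wy": 0, "wz": 0, "hand": 8}, {"dx": -0.007, "dy": -0.008, "dz": 0.36, "wx": 0, "wy": 0, "wz": 0, "hand": 8}]'

```text
clock: 17.55
eef_pos: [0.4697, -0.3473, 0.1261]
tool_rot: [0.895, 0.446, 0.002, -0.001]
ft_force: [0.7, -1.0, -0.4]
grip_width: 0.0131
grasp_force: 59.5
```

Emit:
drive_tool --rows '[{"dx": 0, "dy": 0, "dz": 0.05, "wx": 0, "wy": 0, "wz": 0, "hand": 8}, {"dx": 0, "dy": 0, "dz": 0.1, "wx": 0, "wy": 0, "wz": 0, "hand": 8}, {"dx": 0, "dy": 0, "dz": 0.1, "wx": 0, "wy": 0, "wz": 0, "hand": 8}]'

```text
clock: 17.85
eef_pos: [0.4694, -0.3471, 0.1207]
tool_rot: [0.895, 0.446, 0.002, -0.001]
ft_force: [0.2, 0.7, -0.3]
grip_width: 0.0133
grasp_force: 59.5
```

In the hole without force; lower it to nearly home.

Emit:
drive_tool --rows '[{"dx": 0.006, "dy": 0.008, "dz": 0.1, "wx": 0, "wy": 0, "wz": 0, "hand": 8}, {"dx": 0.006, "dy": 0.008, "dz": 0.2, "wx": 0, "wy": 0, "wz": 0, "hand": 8}, {"dx": 0.006, "dy": 0.008, "dz": 0.3, "wx": 0, "wy": 0, "wz": 0, "hand": 8}, {"dx": 0.006, "dy": 0.008, "dz": 0.4, "wx": 0, "wy": 0, "wz": 0, "hand": 8}, {"dx": 0.006, "dy": 0.008, "dz": 0.5, "wx": 0, "wy": 0, "wz": 0, "hand": 8}, {"dx": 0.006, "dy": 0.008, "dz": 0.6, "wx": 0, "wy": 0, "wz": 0, "hand": 8}, {"dx": 0.006, "dy": 0.008, "dz": 0.7, "wx": 0, "wy": 0, "wz": 0, "hand": 8}, {"dx": 0.006, "dy": 0.008, "dz": 0.78, "wx": 0, "wy": 0, "wz": 0, "hand": 8}, {"dx": 0.006, "dy": 0.008, "dz": 0.78, "wx": 0, "wy": 0, "wz": 0, "hand": 8}, {"dx": 0.006, "dy": 0.008, "dz": 0.78, "wx": 0, "wy": 0, "wz": 0, "hand": 8}]'

```text
clock: 18.85
eef_pos: [0.4703, -0.3471, 0.082]
tool_rot: [0.895, 0.446, 0.002, -0.001]
ft_force: [-0.9, 0.8, -1.2]
grip_width: 0.0132
grasp_force: 59.5
```

Emit:
drive_tool --rows '[{"dx": 0, "dy": 0, "dz": 0.01, "wx": 0, "wy": 0, "wz": 0, "hand": 8}, {"dx": 0, "dy": 0, "dz": 0.03, "wx": 0, "wy": 0, "wz": 0, "hand": 8}, {"dx": 0, "dy": 0, "dz": 0.03, "wx": 0, "wy": 0, "wz": 0, "hand": 8}, {"dx": 0, "dy": 0, "dz": 0.03, "wx": 0, "wy": 0, "wz": 0, "hand": 8}]'

```text
clock: 19.25
eef_pos: [0.4703, -0.3471, 0.0806]
tool_rot: [0.895, 0.446, 0.002, -0.001]
ft_force: [0.0, -0.6, -0.9]
grip_width: 0.0134
grasp_force: 59.5
```

Emit:
drive_tool --rows '[{"dx": 0, "dy": 0, "dz": 0.01, "wx": 0, "wy": 0, "wz": 0, "hand": 8}, {"dx": 0, "dy": 0, "dz": 0.022, "wx": 0, "wy": 0, "wz": 0, "hand": 8}, {"dx": 0, "dy": 0, "dz": 0.022, "wx": 0, "wy": 0, "wz": 0, "hand": 8}, {"dx": 0, "dy": 0, "dz": 0.022, "wx": 0, "wy": 0, "wz": 0, "hand": 8}]'

```text
clock: 19.65
eef_pos: [0.4703, -0.3471, 0.0795]
tool_rot: [0.895, 0.446, 0.002, -0.001]
ft_force: [0.5, -0.1, -0.9]
grip_width: 0.013
grasp_force: 59.8
```

At home height. Release, then rise straight up.

Emit:
drive_tool --rows '[{"dx": 0, "dy": 0, "dz": 0, "wx": 0, "wy": 0, "wz": 0, "hand": 16}, {"dx": 0, "dy": 0, "dz": 0, "wx": 0, "wy": 0, "wz": 0, "hand": 22}, {"dx": 0, "dy": 0, "dz": 0, "wx": 0, "wy": 0, "wz": 0, "hand": 35}, {"dx": 0, "dy": 0, "dz": 0, "wx": 0, "wy": 0, "wz": 0, "hand": 50}, {"dx": 0, "dy": 0, "dz": 0, "wx": 0, "wy": 0, "wz": 0, "hand": 50}, {"dx": 0, "dy": 0, "dz": 0, "wx": 0, "wy": 0, "wz": 0, "hand": 50}, {"dx": 0, "dy": 0, "dz": -0.2, "wx": 0, "wy": 0, "wz": 0, "hand": 50}, {"dx": 0, "dy": 0, "dz": -0.6, "wx": 0, "wy": 0, "wz": 0, "hand": 50}, {"dx": 0, "dy": 0, "dz": -1.2, "wx": 0, "wy": 0, "wz": 0, "hand": 50}, {"dx": 0, "dy": 0, "dz": -2, "wx": 0, "wy": 0, "wz": 0, "hand": 50}, {"dx": 0, "dy": 0, "dz": -2.5, "wx": 0, "wy": 0, "wz": 0, "hand": 50}, {"dx": 0, "dy": 0, "dz": -2.5, "wx": 0, "wy": 0, "wz": 0, "hand": 50}, {"dx": 0, "dy": 0, "dz": -2.5, "wx": 0, "wy": 0, "wz": 0, "hand": 50}, {"dx": 0, "dy": 0, "dz": -2.5, "wx": 0, "wy": 0, "wz": 0, "hand": 50}]'

```text
clock: 21.05
eef_pos: [0.4693, -0.3471, 0.2034]
tool_rot: [0.895, 0.446, 0.001, -0.002]
ft_force: [-0.1, 0.1, -0.5]
grip_width: 0.0504
grasp_force: 0.0
```

```bash
python3 - <<'E'
from h import *
o,q,T=st(); w,o=snap('wrist'); s,_=snap('side')
print('expected handle top / collar px',proj('wrist',(.470,-.347,.108),o),proj('wrist',(.470,-.347,.064),o),'if 5mm high',proj('wrist',(.470,-.347,.113),o))
print([(np.round(x['extent'],1),x['score']) for x in bot.look_for('wrist','pin')])
a=cv2.resize(w[140:280,210:350],(400,400)); b=cv2.resize(s[150:300,190:340],(400,400))
u,v=proj('side',(.398,-.165,.07)); print('open front corner px in crop',400+(u-190)*2.667,(v-150)*2.667)
cv2.imwrite('pics/fin.png',np.clip(np.hstack([a,b])[:,:,::-1].astype(float)*1.4+10,0,255).astype(np.uint8))
E
```

```text
21.05 tcp [ 0.4693 -0.3471  0.2034] tip [ 0.4693 -0.3467  0.1339] zax [ 9.0e-04  4.9e-03 -1.0e+00] F [-0.07  0.14 -0.47] w 0.0504 gf 0.0
expected handle top / collar px (np.float64(278.86459363416276), np.float64(214.8255133311841)) (np.float64(278.96241596976887), np.float64(199.1483767153705)) if 5mm high (np.float64(278.85124295486753), np.float64(216.96511081603612))
[(array([280.6, 206.4,  24. ,  34.1]), 0.82)]
open front corner px in crop 473.0251284222957 337.3511480474471
```

View pics/fin.png

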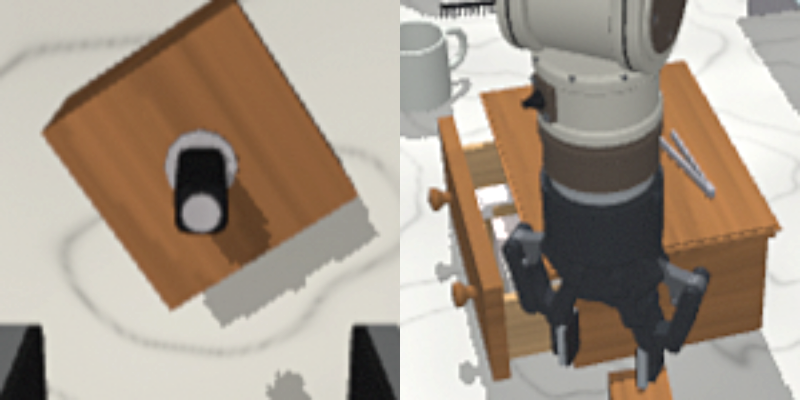

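The pin stands upright with its collar on the block (handle top at ≈(280,214), expected (279,215)). The drawer's front is at its open position, next to the predicted corner at crop (473,337).

```bash
python3 -c "
from h import *
print(bot.job_done())"
```

```text
the job is handed in; nothing more can be done
None
```

The job is handed in, with no verdict shown: the catch was pressed gently (largest force I read was about 4.5 N), the drawer looks fully open in the last picture, and the pin stands upright and home in the 70 mm oak stand with the gripper clear at about 21 s.

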